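Clip the tally counter onto the tackle tray

TASK

Take the red clicker counter off its rack by squeezing its two side levers together, which opens its sprung jaws, and clip it onto the wall of the tackle tray's top tier that faces the robot, at the white-marked middle: set it down over the wall with its jaws open until it sits on the rim, then let go so that the jaws shut on the wall and it stands upright there. Leave the yellow counter clipped where it is.

Things in the scene. Friction and masses are not known exactly. Their poses are not given: they have to be found in the camera images.
- red_grip (a point): Red clicker counter, 100 g, body 22 (x) by 44 (y) by 48 mm, on a 6 mm thick upright rail (top 75 mm over the bench). Hinged levers 26 mm wide on its +x and -x sides splay upwards: 62 mm over their tops, 53 at this point; squeezed 36. Point: its middle, the height to squeeze, 32 mm over its underside, which sits on the edge. x across the edge, y along, z up. Same both ways round
- red_jaw (a joint): Opening of each red jaw (both move alike), rad: 0 on a 6 mm edge, -0.05 shut on nothing, 0.30 levers fully squeezed (upright, parallel). Squeezing takes about 10 N along x; 20 N or more holds it. Jaws hang 36 mm below the counter's underside, 6 mm apart at 0 and about 26 mm at 0.30, then reaching 29 mm out from the middle; they spring shut with about 5 N
- rim_mid (a point): Middle of the top edge of the near wall of the top tier of the green and grey three-tier tackle tray (fixed, 250 mm along y, 170 mm deep, rim 156 mm over the bench). Wall 6 mm thick with a 60 mm long white mark centred here; the tier is 47 mm deep inside, empty for 90 mm behind this wall. x across the wall into the tray, y along it, z up
- yellow_grip (a point): The same kind of counter in yellow, on the same rail, about 110 mm from the red one (either side); this point as on the red one. Leave it alone
There are look-alikes about, which are no part of the job. What is meant by the part that bears red_grip is not turquoise, and is the larger of those in its own colour.

How it is judged:
On the way, in this order (a step that is already met when the one before it is completed fails the run):
1. the red counter is carried off the rack, its jaws held open by its levers (distance of red_grip from where it was at the start of the episode above 0.08 m and value of joint red_jaw above 0.12 rad), for 0.1 s.
2. its open jaws are down on both sides of the tray's near wall (value of joint red_jaw above 0.1 rad and z of red_grip in the frame of rim_mid below 0.055 m and x of red_grip in the frame of rim_mid between -0.015 and 0.015 m and y of red_grip in the frame of rim_mid between -0.03 and 0.03 m), for 0.05 s.
At the end, for the whole second after the job is handed in: Red counter let go and staying on the top tier's near wall: jaws shut on it (-0.035 to 0.06 rad), within 20 mm of the white mark's middle along the wall and 10 mm across, its underside at most 12 mm above the rim, upright and lined up with the wall within 0.2 rad (x of red_grip in the frame of rim_mid between -0.01 and 0.01 m and y of red_grip in the frame of rim_mid between -0.02 and 0.02 m and z of red_grip in the frame of rim_mid between 0.026 and 0.044 m and angle between red_grip's own z axis and vertical below 0.2 rad and angle between the y axis of red_grip and the y axis of rim_mid, either way round below 0.2 rad and value of joint red_jaw between -0.035 and 0.06 rad); the robot touches nothing.
It fails at once if the yellow counter is shifted by more than 20 mm (distance of yellow_grip from where it was at the start of the episode above 0.02 m).
It also fails if it takes over 38 s, if anything falls off the work surface, if the arm or the gripper's body presses on something with over 40 N, if the wrist force passes 120 N, or if a joint passes its speed limit or range.

ROBOT

A 7-joint arm with a two-finger parallel gripper is mounted at the origin on the work surface. World frame = base frame: x ahead of the robot, y to its left, z up, the work surface at z = 0. Lengths are in m, angles in rad, forces in N, time in s.
With the tool pointing down it reaches from about 0.35 to 0.9 m from the base axis. Payload 7.2 kg.
Tool frame: the origin (TCP) lies on the centre line of the jaws, within the pads' length; the fingertips stand 8 mm ahead of it and the grasp point (between the pads) lies 11 mm behind it; z points along the fingers, y is the direction in which the jaws open and shut (so a half turn about z gives the same grasp; the last joint's range is limited). The gripper opens to 85 mm and grips with 20 to 120 N. Pads are 22 mm wide; open, the fingers measure 114 mm over their backs; the gripper's body (76 mm by 85 mm) begins 54 mm behind the grasp point. The pads swing forward as they close: fully open they stand 13 mm farther back than shut.
Start: joints at [-1.274, 0.411, -0.013, 1.596, 0.006, 1.134, -0.082], TCP at [0.223, 0.584, 0.239] pointing down, gripper open.
Joint ranges: [-2.95, 2.95], [-0.29, 1.99], [-1.47, 1.44], [0.14, 2.54], [-1.03, 4.17], [0.13, 1.85], [-2.86, 2.86]. Speed limits (rad/s): [2.39, 2.39, 3.01, 3.01, 3.14, 3.14, 3.14].

INTERFACE

Orientations are given as [roll, pitch, yaw] about the fixed x, y, z axes, in that order (R = Rz(yaw) Ry(pitch) Rx(roll)).
In Python, from plant import sense, vision, manip gives the robot as it stands.
- The arm moves only by the tool send_rows, never from a script. Its argument "increments" is a list of rows, each an object of numbers: "grip": the opening, from 0 (shut) to 1 (fully open); "dx", "dy", "dz": the shift along the world's x, y, z in cm; "wx", "wy", "wz": the turn, a rotation vector about the world's x, y, z in rad. A call has exactly 8 rows; each row is the pose to reach, as a shift and turn from the pose commanded when the call began; what a row does not reach only later rows make up. A row lasts 1/10 s, in which the tool goes at most 50 mm and 8.59 degrees, less where a joint would pass 70% of its speed; a pose out of reach is approached as far as the arm can. A call with a gripper value outside its range is refused whole. The fingers move at their own pace and stop on an object; the grip force is fixed at half the most. Time passes only in rows, so rows that repeat a pose let the fingers close, or fill a call up. It gives the time, the measured TCP pose, the force and the opening at its end, in the units of the state.
- sense(): the state, without advancing time (a new reading comes with each control period).
- vision.get_image(name): name is "scene" or "top" or "wrist"; returns the picture (420x560x3 uint8, red, green, blue); there is no depth.
- vision.camera_info(name): a dict with "fx", "fy", "cx", "cy" (pixels), "world_to_cam" (4x4, takes a point from world to camera coordinates). Camera axes: x right, y down, z forward; pixel columns grow to the right and rows downward; lengths in m; the calibration is good to about 2 mm. The wrist camera is an equidistant fisheye: a pixel r from the principal point sees the ray r / f radians off the axis. A picture is of the moment at which its call begins: read the wrist's pose just before it. camera_info takes no time and is no camera call; for the wrist camera it gives the pose at the moment of the call.
- manip.sign_off(): hands the job in, once; it reports no verdict.
The state is a dict: "time_s": time; "joints": joint angles; "qvel": joint speeds; "tau": joint torques, N m; "tool_pos": TCP position; "eef_rot": TCP orientation; "ft_force": force on the tool from outside, world axes, zero at the start; "wrist_torque": the same for the moment, N m; "opening": opening from 0.0 (shut) to 1.0 (fully open).
Only numpy, scipy, OpenCV 4.12 (cv2) and the standard library are available. Lean on these libraries where they do the work, as an engineer would, in place of code of your own. Each camera call takes 0.05 s, during which the arm holds its last target. There are 200 camera calls.

## Working session

There is one attempt and no reset: what is moved stays moved. The work goes in short steps, Python scripts to look and compute and a tool call to move; the robot and the scene stay as the last step left them, time stands still between calls to the robot, and variables do not carry over. Pictures are saved under pics/ and viewed, about 8 in all and at most 12, crops included, and the job is handed in when it is done.

Besides the shell and the picture viewer there is one more tool, called after "Call:" as name([rows], argument=value, ...), one row to a line, values as JSON. send_rows: Moves the arm, as the interface text tells. Its arguments: {"type":"object","properties":{"increments":{"type":"array"}},"required":["increments"]}

```bash
mkdir -p pics; python3 - <<'E'
from plant import sense, vision
import cv2, json, numpy as np
s=sense(); print(s)
for n in ("scene","top","wrist"):
    ci=vision.camera_info(n); im=vision.get_image(n)
    cv2.imwrite(f"pics/{n}0.png",im[:,:,::-1]); print(n,{k:np.round(v,4).tolist() if not isinstance(v,str) else v for k,v in ci.items()})
a=cv2.imread("pics/scene0.png");b=cv2.imread("pics/top0.png")
E
```

```text
{'time_s': 0.0, 'joints': array([-1.27421328,  0.41193571, -0.01272891,  1.59707971,  0.0056087 ,
        1.13430046, -0.08218518]), 'qvel': array([ 2.78624978e-04, -1.88863701e-04,  4.30625209e-05,  3.77224684e-04,
        1.53216953e-03,  3.24759085e-04,  2.54714516e-04]), 'tau': array([-1.32568290e-03, -6.00630283e+01,  6.81651235e-01, -2.99414599e+01,
        1.38096552e-02,  1.04470618e-02, -2.19387090e-06]), 'tool_pos': array([0.22281959, 0.58339221, 0.23841607]), 'eef_rot': array([-3.13990950e+00,  1.21053387e-04,  2.77686852e+00]), 'ft_force': array([ 0.45321455, -0.13988212,  0.17845578]), 'wrist_torque': array([-0.0104757 , -0.07301203, -0.00153855]), 'opening': 1.0039821087416327}
scene {'fx': 467.5472, 'fy': 467.5472, 'cx': 278.9699, 'cy': 206.3756, 'world_to_cam': [[-0.5412, 0.8409, 0.0055, 0.2792], [0.6511, 0.4232, -0.63, -0.2569], [-0.5321, -0.3374, -0.7766, 1.5065], [0.0, 0.0, 0.0, 1.0]]}
top {'fx': 488.6158, 'fy': 488.6158, 'cx': 278.1745, 'cy': 202.9047, 'world_to_cam': [[0.0961, -0.9954, 0.0026, -0.0182], [-0.9744, -0.0947, -0.204, 0.5504], [0.2033, 0.017, -0.979, 0.9873], [0.0, 0.0, 0.0, 1.0]]}
wrist {'fx': 325.1923, 'fy': 325.1923, 'cx': 274.8046, 'cy': 205.0243, 'world_to_cam': [[0.3562, 0.9344, -0.0007, -0.6246], [0.901, -0.3432, 0.2652, -0.0358], [0.2475, -0.0951, -0.9642, 0.3775], [0.0, 0.0, 0.0, 1.0]]}
```

View pics/top0.png

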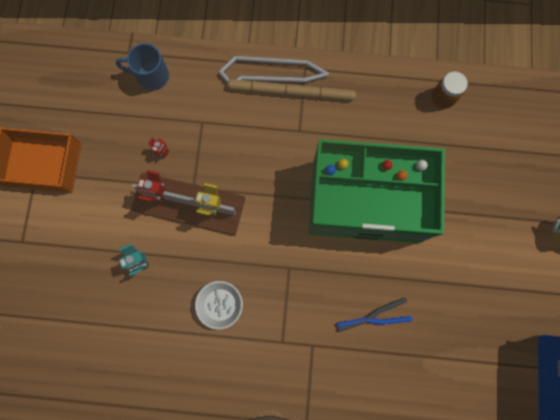

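View pics/scene0.png

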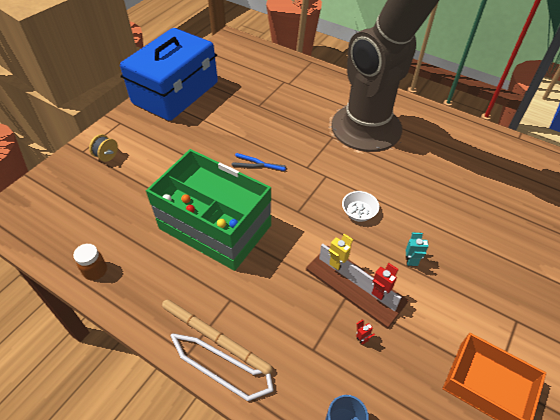

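Top: red counter near (150,187), yellow (207,200), white mark (378,227). Scene: red (384,280), yellow (341,250), mark (229,169). Zooming for precise points.

```bash
cat > h.py <<'E'
import numpy as np, cv2
from plant import sense, vision
def ray(ci,u,v,fish=False):
    M=np.array(ci["world_to_cam"]);R=M[:3,:3];t=M[:3,3]
    x=(u-ci["cx"])/ci["fx"];y=(v-ci["cy"])/ci["fy"]
    d=np.array([x,y,1.])
    if fish:
        r=np.hypot(x,y); d=np.array([x/r*np.sin(r),y/r*np.sin(r),np.cos(r)])
    return -R.T@t, R.T@d
def atz(ci,u,v,z,fish=False):
    c,d=ray(ci,u,v,fish); return c+d*(z-c[2])/d[2]
def tri(*rays):
    A=0;b=0
    for c,d in rays:
        d=d/np.linalg.norm(d);P=np.eye(3)-np.outer(d,d);A=A+P;b=b+P@c
    return np.linalg.solve(A,b)
def proj(ci,p,fish=False):
    M=np.array(ci["world_to_cam"]);q=M[:3,:3]@np.asarray(p)+M[:3,3]
    if fish:
        r=np.hypot(q[0],q[1]);k=np.arctan2(r,q[2])/r
        return np.array([ci["cx"]+ci["fx"]*k*q[0],ci["cy"]+ci["fy"]*k*q[1]])
    return np.array([ci["cx"]+ci["fx"]*q[0]/q[2],ci["cy"]+ci["fy"]*q[1]/q[2]])
E
python3 - <<'E'
from h import *
a=cv2.imread("pics/top0.png");b=cv2.imread("pics/scene0.png")
f=lambda im,x,y,w,h,s:cv2.resize(im[y:y+h,x:x+w],None,fx=s,fy=s,interpolation=cv2.INTER_CUBIC)
o=np.zeros((600,800,3),np.uint8)
A=np.clip(f(a,125,165,130,75,3).astype(float)*1.8,0,255)
o[:300,:400]=cv2.resize(f(a,125,165,133,100,3),(400,300))
o[:300,:400]=np.clip(o[:300,:400].astype(float)*1.8,0,255)
o[:300,400:]=np.clip(f(a,310,165,133,100,3.0075)[:300,:400].astype(float)*1.8,0,255)
o[300:,:400]=f(b,300,225,133,100,3.0075)[:300,:400]
o[300:,400:]=f(b,170,130,133,100,3.0075)[:300,:400]
cv2.imwrite("pics/z1.png",o)
ct=vision.camera_info("top");cs=vision.camera_info("scene")
for n,p,q,z in(("red",(150,187),(384,280),.12),("yel",(207,200),(341,250),.12),("mark",(378,227),(229,169),.156)):
    print(n,tri(ray(ct,*p),ray(cs,*q)),atz(ct,*p,z))
E
```

```text
red [0.54860913 0.29859109 0.10095038] [0.54403266 0.29429008 0.12      ]
yel [0.53183461 0.17992847 0.10243327] [0.52853191 0.17654986 0.12      ]
mark [ 0.50095795 -0.16118827  0.15142639] [ 0.50056918 -0.16112639  0.156     ]
```

View pics/z1.png

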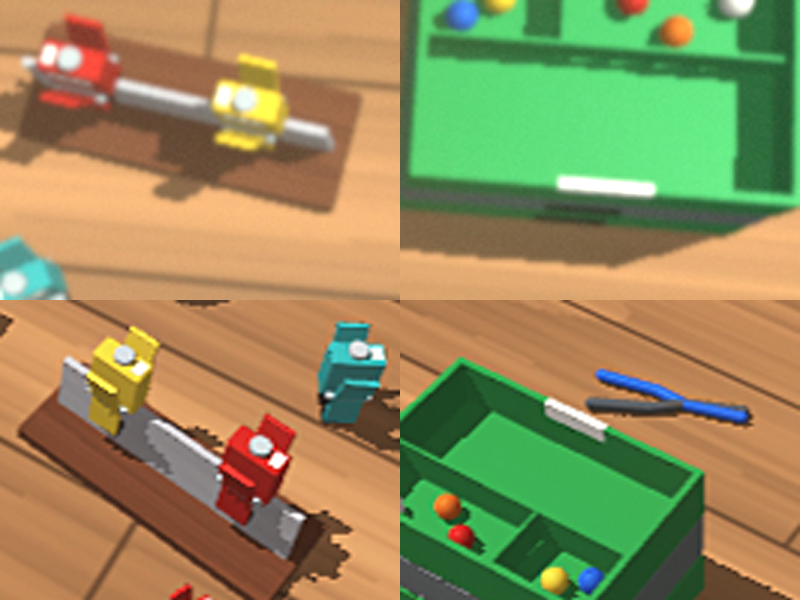

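Zoomed: rail runs from crop (25,62) to (328,138); red button at (70,58) top / (262,446) scene; white mark from (557,184) to (655,190) on the near rim. Computing the moves.

```bash
python3 - <<'E'
from h import *
ct=vision.camera_info("top");cs=vision.camera_info("scene")
T=lambda x,y:(125+x/3.0075,165+y/3.0075);S=lambda x,y:(300+x/3.0075,225+(y-300)/3.0075)
T2=lambda x,y:(310+(x-400)/3.0075,165+y/3.0075);S2=lambda x,y:(170+(x-400)/3.0075,130+(y-300)/3.0075)
a,b=atz(ct,*T(25,62),.075),atz(ct,*T(328,138),.075);d=b-a;print("rail",a,b,np.arctan2(d[1],d[0]))
a,b=atz(cs,*S(66,358),.075),atz(cs,*S(302,516),.075);d=a-b;print("railS",a,b,np.arctan2(d[1],d[0]))
for n,p,q in(("red",(70,58),(262,446)),("yel",(245,100),(124,355))):
    print(n,tri(ray(ct,*T(*p)),ray(cs,*S(*q))),atz(ct,*T(*p),.127),atz(cs,*S(*q),.127))
a,b=[atz(ct,*T2(*p),.156) for p in((557,184),(655,190))];d=b-a;print("mark",(a+b)/2,np.linalg.norm(d),np.arctan2(d[1],d[0]))
a,b=[atz(ct,*T2(*p),.156) for p in((408,178),(795,206))];d=b-a;print("rim",a,b,np.arctan2(d[1],d[0]))
a,b=[atz(cs,*S2(*p),.156) for p in((547,404),(605,434))];d=a-b;print("markS",(a+b)/2,np.linalg.norm(d),np.arctan2(d[1],d[0]))
E
```

```text
rail [0.5533051  0.34280593 0.075     ] [0.51987276 0.1248091  0.075     ] -1.7229722953611784
railS [0.52414932 0.1279478  0.075     ] [0.55221069 0.34369521 0.075     ] -1.700136086284142
red [0.54746342 0.29778823 0.12637728] [0.54773051 0.29654129 0.127     ] [0.54729286 0.2988352  0.127     ]
yel [0.53063983 0.17726423 0.12617781] [0.53057228 0.17689945 0.127     ] [0.53107633 0.17767559 0.127     ]
mark [ 0.50031684 -0.16207745  0.156     ] 0.062244638237404684 -1.5360437864199548
rim [ 0.49393767 -0.03639976  0.156     ] [ 0.49972142 -0.28203942  0.156     ] -1.5472549826379334
markS [ 0.50626606 -0.15748113  0.156     ] 0.0609187083232821 -1.5919853644957096
```

Call:
send_rows([
  {"dx":3,"dy":-2.6,"wz":-0.12,"grip":1},
  {"dx":6,"dy":-5.3,"wz":-0.25,"grip":1},
  {"dx":9.5,"dy":-8.5,"wz":-0.39,"grip":1},
  {"dx":13,"dy":-11.5,"wz":-0.53,"grip":1},
  {"dx":16.5,"dy":-14.5,"wz":-0.67,"grip":1},
  {"dx":20,"dy":-17.5,"wz":-0.81,"grip":1},
  {"dx":23.5,"dy":-20.5,"wz":-0.95,"grip":1},
  {"dx":26,"dy":-23,"wz":-1.07,"grip":1},
])

```text
invalid input
```

Call:
send_rows([
  {"dx":2.5,"dy":-2.2,"wz":-0.1,"grip":1},
  {"dx":4.5,"dy":-4,"wz":-0.2,"grip":1},
  {"dx":6.5,"dy":-5.5,"wz":-0.276,"grip":1},
  {"dx":6.5,"dy":-5.5,"dz":-1,"wz":-0.276,"grip":1},
  {"dx":6.5,"dy":-5.5,"dz":-1,"wz":-0.276,"grip":1},
  {"dx":6.5,"dy":-5.5,"dz":-1,"wz":-0.276,"grip":1},
  {"dx":6.5,"dy":-5.5,"dz":-1,"wz":-0.276,"grip":1},
  {"dx":6.5,"dy":-5.5,"dz":-1,"wz":-0.276,"grip":1},
])

```text
invalid input
```

```bash
python3 - <<'E'
from h import *
s=sense();print(s["tool_pos"],s["eef_rot"],s["joints"],s["qvel"].max())
cw=vision.camera_info("wrist");im=vision.get_image("wrist")[:,:,::-1].copy()
cv2.imwrite("pics/w1.png",im);np.save("w1.npy",np.array(cw["world_to_cam"]))
print("expected red btn, rail ends px",[proj(cw,p,True).round(1) for p in((.5475,.298,.127),(.5533,.3428,.075),(.522,.126,.075))])
cv2.imwrite("pics/w1z.png",cv2.resize(im,(800,600),interpolation=cv2.INTER_CUBIC))
E
```

```text
[0.22288719 0.58351668 0.23864322] [-3.14036215e+00  8.78884234e-05  2.77674891e+00] [-1.27416991  0.41172993 -0.0127243   1.59683807  0.00560727  1.13429397
 -0.08225531] 0.0015014962600796153
expected red btn, rail ends px [array([173.9, 464.4]), array([206.1, 438.5]), array([ 96.7, 433.2])]
```

View pics/w1z.png

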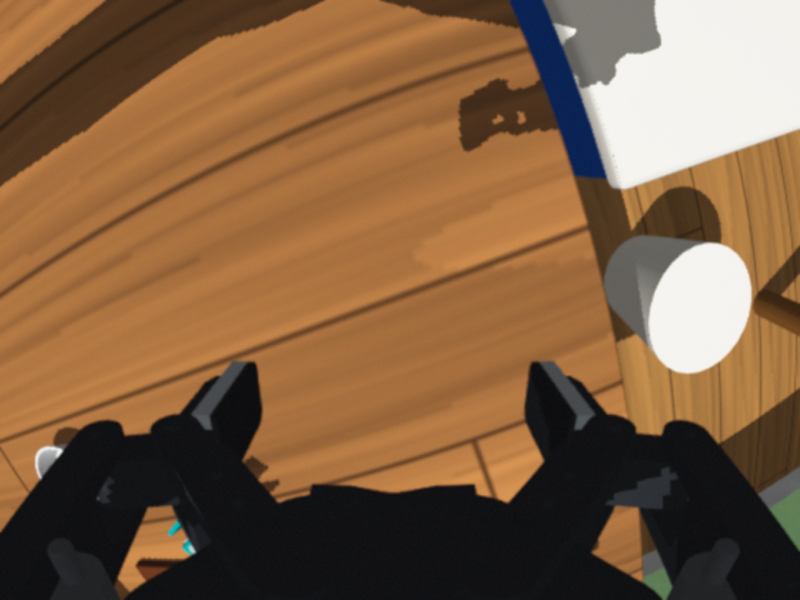

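The moves were refused, and the picture shows only the start pose (fingers, no counters). I'll try rows with all the keys filled in.

Call:
send_rows([
  {"dx":3,"dy":-2.6,"dz":0,"wx":0,"wy":0,"wz":-0.12,"grip":1},
  {"dx":6,"dy":-5.3,"dz":0,"wx":0,"wy":0,"wz":-0.25,"grip":1},
  {"dx":9.5,"dy":-8.5,"dz":0,"wx":0,"wy":0,"wz":-0.39,"grip":1},
  {"dx":13,"dy":-11.5,"dz":0,"wx":0,"wy":0,"wz":-0.53,"grip":1},
  {"dx":16.5,"dy":-14.5,"dz":0,"wx":0,"wy":0,"wz":-0.67,"grip":1},
  {"dx":20,"dy":-17.5,"dz":0,"wx":0,"wy":0,"wz":-0.81,"grip":1},
  {"dx":23.5,"dy":-20.5,"dz":0,"wx":0,"wy":0,"wz":-0.95,"grip":1},
  {"dx":26,"dy":-23,"dz":0,"wx":0,"wy":0,"wz":-1.07,"grip":1},
])

```text
time_s: 1.0
tool_pos: [0.4852, 0.3513, 0.2394]
eef_rot: [3.141, 0.001, 1.699]
ft_force: [0.4, 1.0, 0.1]
opening: 1.001
```

Call:
send_rows([
  {"dx":2.5,"dy":-2.2,"dz":0,"wx":0,"wy":0,"wz":-0.1,"grip":1},
  {"dx":4.5,"dy":-4,"dz":0,"wx":0,"wy":0,"wz":-0.2,"grip":1},
  {"dx":6.2,"dy":-5.4,"dz":0,"wx":0,"wy":0,"wz":-0.276,"grip":1},
  {"dx":6.2,"dy":-5.4,"dz":-1,"wx":0,"wy":0,"wz":-0.276,"grip":1},
  {"dx":6.2,"dy":-5.4,"dz":-1,"wx":0,"wy":0,"wz":-0.276,"grip":1},
  {"dx":6.2,"dy":-5.4,"dz":-1,"wx":0,"wy":0,"wz":-0.276,"grip":1},
  {"dx":6.2,"dy":-5.4,"dz":-1,"wx":0,"wy":0,"wz":-0.276,"grip":1},
  {"dx":6.2,"dy":-5.4,"dz":-1,"wx":0,"wy":0,"wz":-0.276,"grip":1},
])

```text
time_s: 1.8
tool_pos: [0.5445, 0.3008, 0.2296]
eef_rot: [3.142, -0.001, 1.433]
ft_force: [-0.6, 0.4, -0.3]
opening: 1.003
```

```bash
python3 - <<'E'
from h import *
s=sense();print(s["tool_pos"],s["eef_rot"],s["joints"],s["qvel"].max())
cw=vision.camera_info("wrist");im=vision.get_image("wrist")[:,:,::-1].copy()
cv2.imwrite("pics/w2.png",im);M=np.array(cw["world_to_cam"]);np.save("w2.npy",M);print("cam",-M[:3,:3].T@M[:3,3])
print("expected red btn, rail ends, yel px",[proj(cw,p,True).round(1)/.7 for p in((.5475,.298,.127),(.5533,.3428,.075),(.522,.126,.075),(.5307,.1772,.127))])
cv2.imwrite("pics/w2z.png",cv2.resize(im,(800,600),interpolation=cv2.INTER_CUBIC))
E
```

```text
[0.54450895 0.30075756 0.22957218] [ 3.14153904e+00 -5.48072990e-04  1.43253867e+00] [-0.86259845  0.42751864  0.38867009  1.6370428  -0.17665927  1.11141711
 -0.56522129] 0.004833494286279323
cam [0.55433059 0.36655269 0.36407004]
expected red btn, rail ends, yel px [array([396.85714286, 300.57142857]), array([395.42857143, 207.28571429]), array([393.28571429, 493.71428571]), array([396.        , 484.14285714])]
```

View pics/w2z.png

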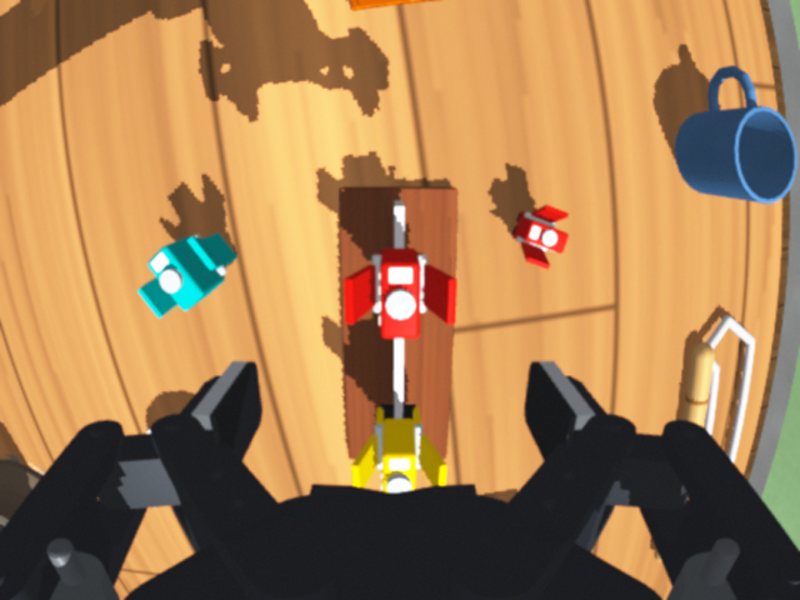

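Wrist view: red counter centred at about (400,292), button (400,305), bottom body edge row 336, rail column 399, levers 345–456; well aligned with the fingers. Checking numerically.

```bash
python3 - <<'E'
from h import *
cw=vision.camera_info("wrist")
f=lambda u,v,z:atz(cw,u*.7,v*.7,z,True)
print("top-face -y edge",f(401,336,.123),"+y edge",f(401,249,.123),"button",f(400,305,.127))
a,b=f(399,205,.075),f(398,400,.075);d=b-a;print("rail",a,b,np.arctan2(d[1],d[0]))
print("lever tops",f(345,300,.123),f(456,300,.123))
u=np.array([-.14**0*0.141,-.99,0]);
ang=-1.712
R=np.array([[-np.sin(ang),-np.cos(ang)],[np.cos(ang),-np.sin(ang)]])
ya=np.array([-np.cos(ang),-np.sin(ang)]);xa=np.array([ya[1],-ya[0]])
for c0 in ((.547,.298),(.547,.302)):
    for z in(.123,.075):
        print(c0,z,[ (proj(cw,[*(np.array(c0)+sx*.011*xa+sy*.022*ya),z],True)/.7).round() for sx in(-1,1) for sy in(-1,1)])
E
```

```text
top-face -y edge [0.54702749 0.27610564 0.123     ] +y edge [0.55349143 0.32433658 0.123     ] button [0.54895348 0.29515712 0.127     ]
rail [0.5558111  0.34371481 0.075     ] [0.53714283 0.21060868 0.075     ] -1.7101384630314505
lever tops [0.51972263 0.30085023 0.123     ] [0.57941433 0.29252082 0.123     ]
(0.547, 0.298) 0.123 [array([376., 336.]), array([375., 258.]), array([415., 337.]), array([417., 258.])]
(0.547, 0.298) 0.075 [array([378., 311.]), array([378., 244.]), array([412., 311.]), array([413., 244.])]
(0.547, 0.302) 0.123 [array([374., 330.]), array([374., 251.]), array([414., 330.]), array([416., 251.])]
(0.547, 0.302) 0.075 [array([377., 305.]), array([377., 238.]), array([411., 305.]), array([412., 238.])]
```

Call:
send_rows([
  {"dx":0.3,"dy":-0.1,"dz":-2,"wx":0,"wy":0,"wz":0,"grip":1},
  {"dx":0.5,"dy":-0.23,"dz":-4.5,"wx":0,"wy":0,"wz":0,"grip":1},
  {"dx":0.5,"dy":-0.23,"dz":-7,"wx":0,"wy":0,"wz":0,"grip":1},
  {"dx":0.5,"dy":-0.23,"dz":-9,"wx":0,"wy":0,"wz":0,"grip":1},
  {"dx":0.5,"dy":-0.23,"dz":-11,"wx":0,"wy":0,"wz":0,"grip":1},
  {"dx":0.5,"dy":-0.23,"dz":-12.5,"wx":0,"wy":0,"wz":0,"grip":1},
  {"dx":0.5,"dy":-0.23,"dz":-13.5,"wx":0,"wy":0,"wz":0,"grip":1},
  {"dx":0.5,"dy":-0.23,"dz":-13.5,"wx":0,"wy":0,"wz":0,"grip":1},
])

```text
time_s: 2.65
tool_pos: [0.5493, 0.2974, 0.0931]
eef_rot: [-3.14, 0.001, 1.431]
ft_force: [0.5, 0.1, 1.6]
opening: 1.004
```

```bash
python3 - <<'E'
from h import *
s=sense();print(s["tool_pos"],s["eef_rot"],s["ft_force"])
im=vision.get_image("wrist")[:,:,::-1].copy()
cv2.imwrite("pics/w3.png",cv2.resize(im[100:400,80:480],(800,600),interpolation=cv2.INTER_CUBIC))
E
```

```text
[0.54932741 0.29739874 0.09314661] [-3.14017412e+00  1.28117756e-03  1.43106757e+00] [0.46980979 0.10918164 1.57034433]
```

View pics/w3.png

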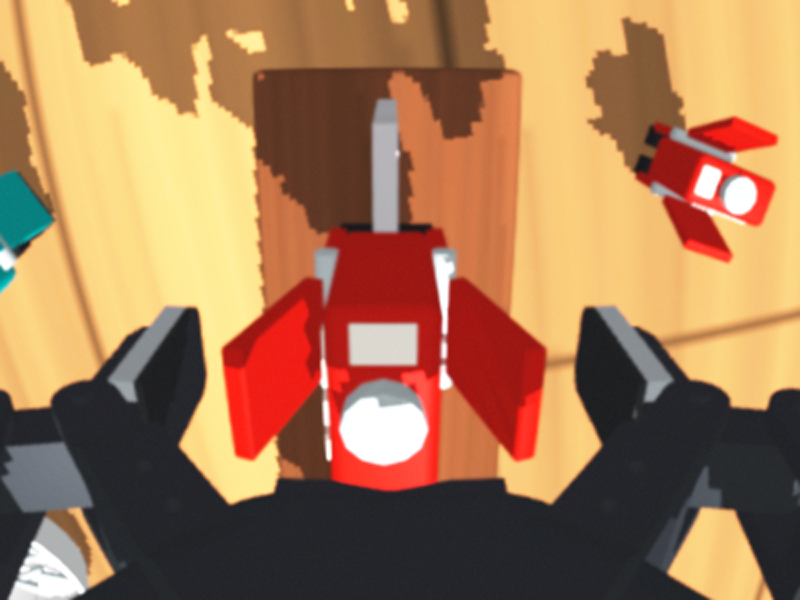

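The counter's levers (columns 225–545) are centred between the pads (205–577). Squeezing now.

Call:
send_rows([
  {"dx":0,"dy":0.1,"dz":0.2,"wx":0,"wy":0,"wz":0,"grip":0.8},
  {"dx":0,"dy":0.1,"dz":0.2,"wx":0,"wy":0,"wz":0,"grip":0.6},
  {"dx":0,"dy":0.1,"dz":0.2,"wx":0,"wy":0,"wz":0,"grip":0.5},
  {"dx":0,"dy":0.1,"dz":0.2,"wx":0,"wy":0,"wz":0,"grip":0.3},
  {"dx":0,"dy":0.1,"dz":0.2,"wx":0,"wy":0,"wz":0,"grip":0.2},
  {"dx":0,"dy":0.1,"dz":0.2,"wx":0,"wy":0,"wz":0,"grip":0.2},
  {"dx":0,"dy":0.1,"dz":0.2,"wx":0,"wy":0,"wz":0,"grip":0.2},
  {"dx":0,"dy":0.1,"dz":0.2,"wx":0,"wy":0,"wz":0,"grip":0.2},
])

```text
time_s: 3.5
tool_pos: [0.5513, 0.2998, 0.0994]
eef_rot: [3.139, -0.004, 1.431]
ft_force: [-3.1, -0.4, 14.3]
opening: 0.4
```

Call:
send_rows([
  {"dx":0,"dy":0,"dz":0.5,"wx":0,"wy":0,"wz":0,"grip":0.2},
  {"dx":0,"dy":0,"dz":1.5,"wx":0,"wy":0,"wz":0,"grip":0.2},
  {"dx":0,"dy":0,"dz":3,"wx":0,"wy":0,"wz":0,"grip":0.2},
  {"dx":0,"dy":0,"dz":5,"wx":0,"wy":0,"wz":0,"grip":0.2},
  {"dx":0,"dy":0,"dz":8,"wx":0,"wy":0,"wz":0,"grip":0.2},
  {"dx":0,"dy":0,"dz":11,"wx":0,"wy":0,"wz":0,"grip":0.2},
  {"dx":0,"dy":0,"dz":14,"wx":0,"wy":0,"wz":0,"grip":0.2},
  {"dx":0,"dy":0,"dz":17,"wx":0,"wy":0,"wz":0,"grip":0.2},
])

```text
time_s: 4.3
tool_pos: [0.55, 0.2983, 0.2688]
eef_rot: [3.141, -0.0, 1.43]
ft_force: [0.4, 1.7, -0.9]
opening: 0.397
```

```bash
python3 - <<'E'
from h import *
s=sense();print(s["tool_pos"],s["eef_rot"],s["ft_force"],s["opening"])
w=vision.get_image("wrist")[:,:,::-1];b=vision.get_image("scene")[:,:,::-1]
cs=vision.camera_info("scene");p=proj(cs,s["tool_pos"]).astype(int);print(p)
o=np.zeros((600,800,3),np.uint8)
o[:,:400]=cv2.resize(w[100:400,175:375],(400,600))
x,y=max(p[0]-66,0),max(p[1]-100,0);o[:,400:]=cv2.resize(b[y:y+200,x:x+133],(400,600));print(x,y)
cv2.imwrite("pics/l.png",o)
E
```

```text
[0.54995278 0.29827049 0.26875953] [ 3.14088890e+00 -4.51754554e-04  1.43044038e+00] [ 0.40519364  1.72991624 -0.89632927] 0.3968754839745118
[399 236]
333 136
```

View pics/l.png

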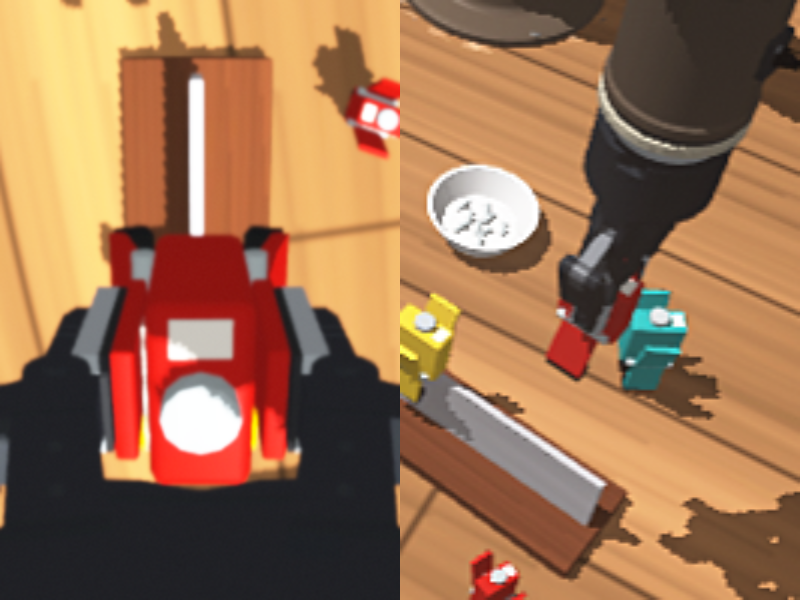

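Red is held with its jaws open, levers parallel, in line with the fingers, and off the rail; yellow stands untouched. Moving to the tray.

Call:
send_rows([
  {"dx":-0.3,"dy":-2,"dz":0,"wx":0,"wy":0,"wz":0.01,"grip":0.2},
  {"dx":-0.7,"dy":-5.5,"dz":0,"wx":0,"wy":0,"wz":0.02,"grip":0.2},
  {"dx":-1.1,"dy":-9.5,"dz":0,"wx":0,"wy":0,"wz":0.04,"grip":0.2},
  {"dx":-1.5,"dy":-14,"dz":0,"wx":0,"wy":0,"wz":0.06,"grip":0.2},
  {"dx":-1.9,"dy":-18.5,"dz":0,"wx":0,"wy":0,"wz":0.08,"grip":0.2},
  {"dx":-2.3,"dy":-23,"dz":0,"wx":0,"wy":0,"wz":0.1,"grip":0.2},
  {"dx":-2.7,"dy":-27.5,"dz":0,"wx":0,"wy":0,"wz":0.12,"grip":0.2},
  {"dx":-3.1,"dy":-32,"dz":0,"wx":0,"wy":0,"wz":0.14,"grip":0.2},
])

```text
time_s: 5.2
tool_pos: [0.5182, -0.0233, 0.2666]
eef_rot: [3.141, -0.0, 1.571]
ft_force: [1.0, 0.8, -0.2]
opening: 0.397
```

Call:
send_rows([
  {"dx":-0.4,"dy":-4.5,"dz":0,"wx":0,"wy":0,"wz":0.015,"grip":0.2},
  {"dx":-0.8,"dy":-9,"dz":0,"wx":0,"wy":0,"wz":0.015,"grip":0.2},
  {"dx":-1.2,"dy":-13,"dz":0,"wx":0,"wy":0,"wz":0.015,"grip":0.2},
  {"dx":-1.6,"dy":-17,"dz":0,"wx":0,"wy":0,"wz":0.015,"grip":0.2},
  {"dx":-1.6,"dy":-20.3,"dz":0,"wx":0,"wy":0,"wz":0.015,"grip":0.2},
  {"dx":-1.6,"dy":-20.3,"dz":0,"wx":0,"wy":0,"wz":0.015,"grip":0.2},
  {"dx":-1.6,"dy":-20.3,"dz":0,"wx":0,"wy":0,"wz":0.015,"grip":0.2},
  {"dx":-1.6,"dy":-20.3,"dz":0,"wx":0,"wy":0,"wz":0.015,"grip":0.2},
])

```text
time_s: 6.0
tool_pos: [0.5031, -0.2231, 0.2661]
eef_rot: [-3.141, -0.001, 1.587]
ft_force: [0.0, 0.2, -1.6]
opening: 0.397
```

```bash
python3 - <<'E'
from h import *
s=sense();print(s["tool_pos"],s["eef_rot"],s["ft_force"],s["opening"])
cw=vision.camera_info("wrist");w=vision.get_image("wrist")[:,:,::-1]
cv2.imwrite("pics/t1.png",w)
print(proj(cw,(.503,-.16,.156),True))
cv2.imwrite("pics/t1z.png",cv2.resize(w[60:360,80:480],(800,600),interpolation=cv2.INTER_CUBIC))
E
```

```text
[ 0.50309623 -0.22308605  0.26613567] [-3.14123646e+00 -9.27798758e-04  1.58715741e+00] [ 0.02629258  0.18764178 -1.59546491] 0.39747808734803264
[274.75270732 122.90779018]
```

View pics/t1z.png

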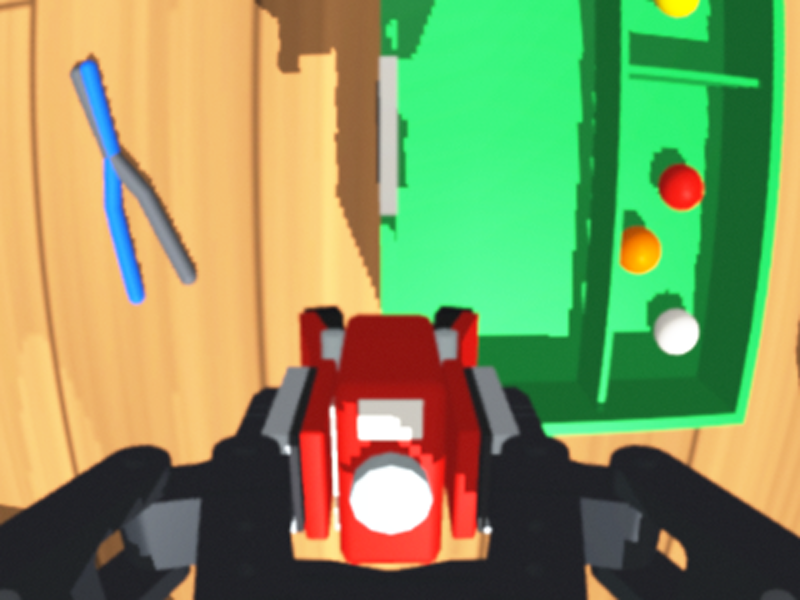

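The white mark spans (388,57)–(389,215) in the crop, wall vertical, and the held counter is centred on column 390.

```bash
python3 - <<'E'
from h import *
cw=vision.camera_info("wrist");f=lambda u,v,z:atz(cw,u/2+80,v/2+60,z,True)
s=sense();z=s["tool_pos"][2]
a,b=f(388.5,57,.156),f(388.8,215,.156);d=a-b;print("mark",a,b,(a+b)/2,np.linalg.norm(d),np.arctan2(d[1],d[0])-np.pi/2)
e,g=f(380.5,60,.156),f(381,300,.156);d=e-g;print("outer edge",e,g,np.arctan2(d[1],d[0])-np.pi/2)
print("widths",f(379.5,140,.156),f(398,140,.156))
zt=z-.024+.048;print("body top -y edge",f(391,563,zt),"top-face left/right",f(340,500,zt),f(443,500,zt),"btn",f(391,494,zt+.004))
print(s["tool_pos"])
E
```

```text
mark [ 0.50228061 -0.13384073  0.156     ] [ 0.5034373 -0.1936142  0.156    ] [ 0.50285896 -0.16372746  0.156     ] 0.059784661361429854 0.01934891018781637
outer edge [ 0.49934222 -0.13502535  0.156     ] [ 0.50096546 -0.22723188  0.156     ] 0.01760250888697068
widths [ 0.4994708  -0.16518292  0.156     ] [ 0.50637256 -0.16506296  0.156     ]
body top -y edge [ 0.50481015 -0.24687438  0.29016699] top-face left/right [ 0.49424248 -0.23054395  0.29016699] [ 0.51497064 -0.23021167  0.29016699] btn [ 0.50441181 -0.22619138  0.29416699]
[ 0.50323016 -0.22287704  0.26616699]
```

Call:
send_rows([
  {"dx":0,"dy":3,"dz":0,"wx":0,"wy":0,"wz":0,"grip":0.2},
  {"dx":-0.1,"dy":5,"dz":0,"wx":0,"wy":0,"wz":0,"grip":0.2},
  {"dx":-0.1,"dy":6.1,"dz":0,"wx":0,"wy":0,"wz":0,"grip":0.2},
  {"dx":-0.1,"dy":6.1,"dz":-1,"wx":0,"wy":0,"wz":0,"grip":0.2},
  {"dx":-0.1,"dy":6.1,"dz":-2.5,"wx":0,"wy":0,"wz":0,"grip":0.2},
  {"dx":-0.1,"dy":6.1,"dz":-4,"wx":0,"wy":0,"wz":0,"grip":0.2},
  {"dx":-0.1,"dy":6.1,"dz":-5.5,"wx":0,"wy":0,"wz":0,"grip":0.2},
  {"dx":-0.1,"dy":6.1,"dz":-6,"wx":0,"wy":0,"wz":0,"grip":0.2},
])

```text
time_s: 6.85
tool_pos: [0.501, -0.164, 0.2044]
eef_rot: [-3.139, 0.0, 1.585]
ft_force: [1.2, 0.0, -0.8]
opening: 0.398
```

Call:
send_rows([
  {"dx":0,"dy":0,"dz":-0.5,"wx":0,"wy":0,"wz":0,"grip":0.2},
  {"dx":0,"dy":0,"dz":-1,"wx":0,"wy":0,"wz":0,"grip":0.2},
  {"dx":0,"dy":0,"dz":-1.4,"wx":0,"wy":0,"wz":0,"grip":0.2},
  {"dx":0,"dy":0,"dz":-1.8,"wx":0,"wy":0,"wz":0,"grip":0.2},
  {"dx":0,"dy":0,"dz":-2.1,"wx":0,"wy":0,"wz":0,"grip":0.2},
  {"dx":0,"dy":0,"dz":-2.3,"wx":0,"wy":0,"wz":0,"grip":0.2},
  {"dx":0,"dy":0,"dz":-2.4,"wx":0,"wy":0,"wz":0,"grip":0.2},
  {"dx":0,"dy":0,"dz":-2.4,"wx":0,"wy":0,"wz":0,"grip":0.2},
])

```text
time_s: 7.65
tool_pos: [0.502, -0.1634, 0.1823]
eef_rot: [-3.142, -0.0, 1.586]
ft_force: [-0.5, 0.9, -2.1]
opening: 0.4
```

```bash
python3 - <<'E'
from h import *
s=sense();print(s["tool_pos"],s["eef_rot"],s["ft_force"],s["opening"])
w=vision.get_image("wrist")[:,:,::-1];b=vision.get_image("scene")[:,:,::-1]
o=np.zeros((600,800,3),np.uint8)
o[:,:400]=cv2.resize(w[60:360,175:375],(400,600))
o[:,400:]=cv2.resize(b[70:270,163:296],(400,600))
cv2.imwrite("pics/t2.png",o)
E
```

```text
[ 0.50197878 -0.1634137   0.18225232] [-3.14157535e+00 -1.02613340e-05  1.58579836e+00] [-0.50692592  0.91542681 -2.09869244] 0.3995101092769994
```

View pics/t2.png

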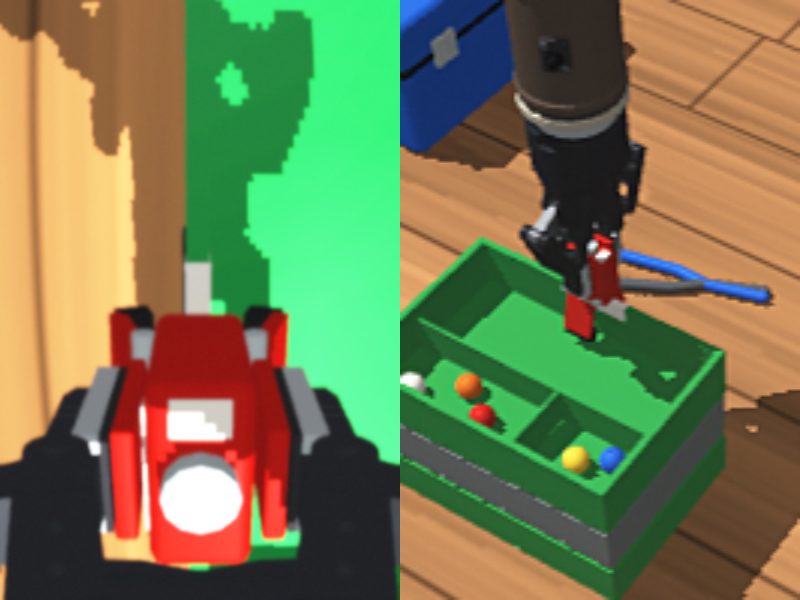

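The open jaws straddle the wall, with the wall under the body's middle (column ~198). Easing down to contact.

Call:
send_rows([
  {"dx":0,"dy":0,"dz":-0.1,"wx":0,"wy":0,"wz":0,"grip":0.2},
  {"dx":0,"dy":0,"dz":-0.2,"wx":0,"wy":0,"wz":0,"grip":0.2},
  {"dx":0,"dy":0,"dz":-0.3,"wx":0,"wy":0,"wz":0,"grip":0.2},
  {"dx":0,"dy":0,"dz":-0.4,"wx":0,"wy":0,"wz":0,"grip":0.2},
  {"dx":0,"dy":0,"dz":-0.5,"wx":0,"wy":0,"wz":0,"grip":0.2},
  {"dx":0,"dy":0,"dz":-0.5,"wx":0,"wy":0,"wz":0,"grip":0.2},
  {"dx":0,"dy":0,"dz":-0.5,"wx":0,"wy":0,"wz":0,"grip":0.2},
  {"dx":0,"dy":0,"dz":-0.5,"wx":0,"wy":0,"wz":0,"grip":0.2},
])

```text
time_s: 8.55
tool_pos: [0.5022, -0.1636, 0.1802]
eef_rot: [3.14, -0.002, 1.585]
ft_force: [-10.8, 3.6, 30.5]
opening: 0.397
```

Seated (30 N, TCP 0.180 as predicted). Easing the load and releasing.

Call:
send_rows([
  {"dx":0,"dy":0,"dz":0.2,"wx":0,"wy":0,"wz":0,"grip":0.2},
  {"dx":0,"dy":0,"dz":0.3,"wx":0,"wy":0,"wz":0,"grip":0.2},
  {"dx":0,"dy":0,"dz":0.3,"wx":0,"wy":0,"wz":0,"grip":0.45},
  {"dx":0,"dy":0,"dz":0.3,"wx":0,"wy":0,"wz":0,"grip":0.55},
  {"dx":0,"dy":0,"dz":0.3,"wx":0,"wy":0,"wz":0,"grip":0.7},
  {"dx":0,"dy":0,"dz":0.3,"wx":0,"wy":0,"wz":0,"grip":0.85},
  {"dx":0,"dy":0,"dz":0.3,"wx":0,"wy":0,"wz":0,"grip":1},
  {"dx":0,"dy":0,"dz":0.3,"wx":0,"wy":0,"wz":0,"grip":1},
])

```text
time_s: 9.35
tool_pos: [0.502, -0.1634, 0.1803]
eef_rot: [3.142, 0.0, 1.586]
ft_force: [0.4, -0.5, 0.3]
opening: 1.0
```

Call:
send_rows([
  {"dx":0,"dy":0,"dz":0,"wx":0,"wy":0,"wz":0,"grip":1},
  {"dx":0,"dy":0,"dz":0,"wx":0,"wy":0,"wz":0,"grip":1},
  {"dx":0,"dy":0,"dz":1,"wx":0,"wy":0,"wz":0,"grip":1},
  {"dx":0,"dy":0,"dz":2.5,"wx":0,"wy":0,"wz":0,"grip":1},
  {"dx":0,"dy":0,"dz":4.5,"wx":0,"wy":0,"wz":0,"grip":1},
  {"dx":0,"dy":0,"dz":7,"wx":0,"wy":0,"wz":0,"grip":1},
  {"dx":0,"dy":0,"dz":9.5,"wx":0,"wy":0,"wz":0,"grip":1},
  {"dx":0,"dy":0,"dz":12,"wx":0,"wy":0,"wz":0,"grip":1},
])

```text
time_s: 10.15
tool_pos: [0.5019, -0.1636, 0.3021]
eef_rot: [3.141, 0.0, 1.585]
ft_force: [-0.3, -0.3, 0.4]
opening: 1.003
```

```bash
python3 - <<'E'
from h import *
s=sense();print(s["tool_pos"],s["eef_rot"],s["ft_force"],s["opening"])
w=vision.get_image("wrist")[:,:,::-1];b=vision.get_image("scene")[:,:,::-1];t=vision.get_image("top")[:,:,::-1]
cw=vision.camera_info("wrist");print(proj(cw,(.503,-.164,.204),True))
o=np.zeros((600,800,3),np.uint8)
o[:,:400]=cv2.resize(w[100:400,175:375],(400,600))
o[:400,400:]=cv2.resize(b[90:223,170:303],(400,400))
o[400:,400:]=cv2.resize(b[220:320,290:490],(400,200))
cv2.imwrite("pics/t3.png",o)
E
```

```text
[ 0.50185024 -0.16363579  0.30213028] [3.14095121e+00 1.52695485e-04 1.58540618e+00] [-0.25797815 -0.25170103  0.40491981] 1.0026337337613653
[273.21653413 208.86414002]
```

View pics/t3.png

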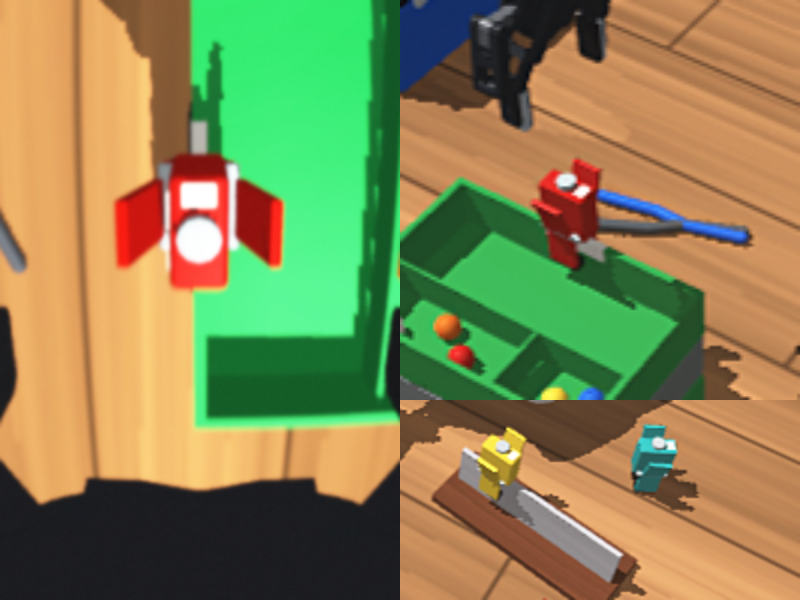

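The red counter stands upright on the wall at the mark with its jaws shut and its levers splayed. The gripper is clear and yellow is unmoved, so I'm handing in.

```bash
python3 -c "
from plant import manip
print(manip.sign_off())"
```

```text
the job is handed in; nothing more can be done
None
```

The red counter is clipped on the near wall of the tray's top tier at the white mark, and I handed the job in at about 10 s of the 38 s allowed. The hand-in gives no verdict, so I don't have a confirmed pass.

I squeezed its levers, lifted it off the rail with its jaws open and set it over the wall. It touched the rim at the height I expected, at about 30 N. I eased the load, let go and lifted clear.

- **Final pictures:** red stands upright and lined up with the wall, jaws shut and levers splayed. Part of the white mark still shows beyond its far end. Yellow looks unmoved on its rail.
- **Gripper:** fully open, about 12 cm above where it let go, with wrist force near zero.
- **Jaw opening:** I judged this from the pictures, since no sensor reads it.
- **Disagreements:** the first two sets of moves were refused as invalid until every row had all seven values, so one wrist picture was wasted at the start pose. The top and scene cameras placed the mark about 6 mm apart. I used the close wrist view instead, which put it at (0.503, -0.164) m.

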